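Complete a tray of pipe couplings and clamp it

TASK

Complete the tray of pipe couplings: in each pocket that is still empty, stand one of the spare couplings from the bench (same size as those already in the tray), upright, fully down and with its clamp lug towards the front of the tray like the others. Only then push the clamp valve's hand lever all the way over, away from the robot. Leave the couplings already in the tray, and everything else on the bench, where they are.

Things in the scene. Friction and masses are not known exactly. Their poses are not given: they have to be found in the camera images.
- tray: grey nest tray, fixed to the bench: block 172 (x) by 272 (y) by 36 mm high with six round pockets in two rows of three; between the rows (x) 84 mm, along a row (y) 92 mm. A 50 mm wide, 30 mm high end block adds 30 mm at each y end. Origin at the centre of its underside, z up; its -x side is the front (robot side).
- tray_front (a point): middle of the top edge of the tray's front (-x) side, 86 mm from the tray's centre, 36 mm above the bench; axes as the tray
- pocket0 (a point): centre of the floor of pocket 0, at x -42, y -92 mm in the tray, 6 mm above the bench; pocket 58 mm wide, 30 mm deep, chamfered mouth
- pocket1 (a point): the same for the pocket at x -42, y +0 mm in the tray
- pocket2 (a point): the same for the pocket at x -42, y +92 mm in the tray
- pocket3 (a point): the same for the pocket at x +42, y -92 mm in the tray
- pocket4 (a point): the same for the pocket at x +42, y +0 mm in the tray
- pocket5 (a point): the same for the pocket at x +42, y +92 mm in the tray
- coupling1: steel pipe coupling: upright open tube, 50 mm outside diameter, 4 mm wall, 100 mm tall; origin on its axis at the lower end, z up. Its clamp lug (two plates, cross bolts; 32 mm wide) sticks out along its own -x to 42 mm from the axis, 48 to 94 mm above the lower end. Grip it across its own y. Starts in a pocket or as a spare on the bench.
- coupling2: same as coupling1, in the tray or spare on the bench
- coupling3: same as coupling1, in the tray or spare on the bench
- coupling4: same as coupling1, in the tray or spare on the bench
- coupling5: same as coupling1, in the tray or spare on the bench
- coupling6: same as coupling1, in the tray or spare on the bench
- valve (a joint): angle of the clamp valve's hand lever, rad: near 0 leaning towards the robot, 1.0 at its far stop, leaning away from the robot; it stays where it is left, and takes about 1 N at the tip
- valve_tip (a point): centre of the 26 mm ball on the end of the lever, 90 mm from the hinge. The hinge is 22 mm above the bench on a 70 x 50 x 25 mm aluminium block fixed right of the tray. Its axes turn with the lever: y along the hinge, ball at (-43, 0, 79) mm from the hinge in these axes; it moves to +x as the lever goes over
- short_coupling: coupling of the same diameter but only 55 mm tall, not of this batch; origin at its lower end
- wide_coupling: coupling 72 mm in diameter and 85 mm tall, too big for the tray; origin at its lower end
- seal_ring: flat seal ring, 68 mm across, 14 mm high; origin at its underside
- wrench: combination wrench 180 mm long lying on the bench
- fitting: brass fitting 44 mm wide, 62 mm tall; origin at its underside
- plain_sleeve: plain thin tube, 44 mm in diameter, 75 mm tall, no lug; origin at its lower end
Things that resemble listed ones, but are neither listed nor needed, are in the scene too. What is shaped like the coupling6 but orange is not meant. Leave any blue look-alike of the coupling5 alone.

How it is judged (in metres and radians):
On the way, in this order (a step that is already met when the one before it is completed fails the run):
1. both spare couplings stand fully down in the empty pockets, lugs to the front, released ((distance between coupling5 and pocket0 below 0.01 m or distance between coupling5 and pocket1 below 0.01 m or distance between coupling5 and pocket2 below 0.01 m or distance between coupling5 and pocket3 below 0.01 m or distance between coupling5 and pocket4 below 0.01 m or distance between coupling5 and pocket5 below 0.01 m) and angle between each of coupling5, coupling6's own z axis and vertical below 0.08 rad and angle between the x axis of each of coupling5, coupling6 and the x axis of tray, either way round below 0.35 rad and x of tray_front in the frame of coupling5 below 0 m and linear speed of each of coupling5, coupling6 below 0.02 m/s and contact force between each of coupling5, coupling6 and the fingers below 0.1 N and (distance between coupling6 and pocket0 below 0.01 m or distance between coupling6 and pocket1 below 0.01 m or distance between coupling6 and pocket2 below 0.01 m or distance between coupling6 and pocket3 below 0.01 m or distance between coupling6 and pocket4 below 0.01 m or distance between coupling6 and pocket5 below 0.01 m) and x of tray_front in the frame of coupling6 below 0 m), for 0.2 s.
2. the valve lever is pushed all the way over (value of joint valve above 0.88 rad), for 0.2 s.
At the end, for the whole second after the job is handed in: Each spare stands in a pocket, lower end within 10 mm of its floor centre, upright within 0.08 rad, lug to the tray's front within 0.35 rad, at rest and released; lever past 0.88 rad; the couplings already in the tray are within 20 mm of their start (all of step 1 and value of joint valve above 0.88 rad and distance of each of coupling1, coupling2, coupling3, coupling4 from where it was at the start of the episode below 0.02 m); the robot touches nothing.
It fails at once if a coupling already in the tray is moved more than 20 mm (distance of any of coupling1, coupling2, coupling3, coupling4 from where it was at the start of the episode above 0.02 m).
It fails at once if another thing on the bench is moved more than 40 mm (distance of any of short_coupling, wide_coupling, seal_ring, wrench, fitting, plain_sleeve from where it was at the start of the episode above 0.04 m).
It also fails if it takes over 64 s, if anything falls off the work surface, if the arm or the gripper's body presses on something with over 40 N, if the wrist force passes 120 N, or if a joint passes its speed limit or range.

ROBOT

A 6-joint arm with a two-finger parallel gripper is mounted at the origin on the work surface. World frame = base frame: x ahead of the robot, y to its left, z up, the work surface at z = 0. Lengths are in mm, angles in rad, forces in N, time in s.
With the tool pointing down it reaches from about 300 to 750 mm from the base axis. Payload 8.5 kg.
Tool frame: the origin (TCP) lies on the centre line of the jaws, within the pads' length; the fingertips stand 19 mm ahead of it and the grasp point (between the pads) is the TCP; z points along the fingers, y is the line along which they close (so a half turn about z gives the same grasp; the last joint's range is limited). The gripper opens to 85 mm and grips with 20 to 120 N. Pads are 22 mm wide; open, the fingers measure 114 mm over their backs; the gripper's body (76 mm by 85 mm) begins 54 mm behind the grasp point. The pads swing forward as they close: fully open they stand 13 mm farther back than shut.
Start: joints at [0.929, 0.381, 1.297, -0, 1.464, -0.215], TCP at [227.667, 500.648, 250.322] pointing down, gripper open.
Joint ranges: [-3.11, 3.11], [-0.89, 2.33], [0.22, 2.48], [-1.42, 4.56], [0.17, 2.85], [-2.88, 2.88]. Speed limits (rad/s): [2.39, 2.39, 3.14, 3.14, 3.14, 3.14].

INTERFACE

Orientations are given as a rotation vector (axis times angle).
In Python, from workcell import manip gives the robot as it stands.
- The arm moves only by the tool play_rows, never from a script. Its argument "increments" is a list of rows, each an object of numbers: "dx", "dy", "dz": the shift along the world's x, y, z in cm; "rx", "ry", "rz": the turn, a rotation vector about the world's x, y, z in rad; "hand": the finger opening in cm, from 0 to 8.54. A call has 1 to 10 rows; each row shifts and turns the commanded pose from where the row before left it; what a row does not reach is not made up. A row lasts 1/12 s, in which the tool goes at most 41.7 mm and 7.16 degrees, less where a joint would pass 70% of its speed; a pose out of reach is approached as far as the arm can. A call with a gripper value outside its range is refused whole. The fingers move at their own pace and stop on an object; "force" is the grip in N (left out, the last holds). Time passes only in rows, so rows that do not move let the fingers close. It gives the time, the measured TCP pose, the force, the opening and the grip force at its end, in the units of the state.
- manip.get_obs(): the state, without advancing time (a new reading comes with each control period).
- manip.capture(name): name is "scene" or "top"; returns a dict with "img" (384x512x3 uint8, red, green, blue), "range_z" (384x512 float32, mm along the optical axis (not along the pixel's ray), 0 where there is no reading), "intrinsics" (3x3 intrinsics, pixels), "R" (3x3) and "t" (3): a world point X has camera coordinates R X + t. Camera axes: x right, y down, z forward; pixel columns grow to the right and rows downward; lengths in mm; the calibration is good to about 2 mm. A picture is of the moment at which its call begins.
- manip.job_done(): hands the job in; it is judged then, once.
Trained networks look in the newest picture that a camera, given by its name, has taken for a name from the list of things; names that differ only in an ending like _2 or _b are one class to them, and where a whole thing is asked for, a point or a joint stands for the part that bears it (a point fixed in the world has none). Each returns a list of dicts, best first, with "p" (0 to 1); they miss things now and then, are a little off and sometimes report something else, mostly with a low value. They report only what shows in the picture. A call takes as long as a camera call. They do not tell look-alikes from the thing itself.
- manip.boxes_of(query, camera): "bbox" ([left, top, width, height] in pixels, round what is visible of it).
The state is a dict: "time_s": time; "joints": joint angles; "qvel": joint speeds; "joint_efforts": joint torques, N m; "tool_pos": TCP position; "tool_rot": TCP orientation; "wrist_force": force on the tool from outside, world axes, zero at the start; "torque": the same for the moment, N m; "finger_gap": finger opening in mm; "grip_force": force on a finger pad.
Only numpy, scipy, OpenCV 4.12 (cv2) and the standard library are available. Lean on these libraries where they do the work, as an engineer would, in place of code of your own. Each camera call takes 0.05 s, during which the arm holds its last target. There are 200 camera calls.

## Working session

There is one attempt and no reset: what is moved stays moved. The work goes in short steps, Python scripts to look and compute and a tool call to move; the robot and the scene stay as the last step left them, time stands still between calls to the robot, and variables do not carry over. Pictures are saved under pics/ and viewed, at most 10 in all, crops included, and the job is handed in when it is done.

Besides the shell and the picture viewer there is one more tool, called after ">>>" by a JSON object that holds its "api" and its "payload", one argument or row to a line. play_rows: Moves the arm, as the interface text tells. Its arguments: {"type":"object","properties":{"increments":{"type":"array"},"force":{"type":"number"}},"required":["increments"]}

```bash
mkdir -p pics; cat > h.py <<'E'
import numpy as np, cv2
from workcell import manip
def cap(n,save=None):
    c=manip.capture(n)
    if save: cv2.imwrite('pics/'+save,c['img'][:,:,::-1])
    return c
def cloud(c):
    z=c['range_z'].astype(float); K=c['intrinsics']; v,u=np.indices(z.shape)
    P=np.stack([(u-K[0,2])/K[0,0]*z,(v-K[1,2])/K[1,1]*z,z],-1)
    W=(P-c['t'])@np.asarray(c['R']); W[z<=0]=np.nan
    return W
def proj(c,X):
    p=c['R']@np.asarray(X,float)+c['t']; q=c['intrinsics']@p; return q[:2]/q[2]
E
python3 - <<'E'
from h import *
o=manip.get_obs(); print({k:np.round(v,3) for k,v in o.items()})
ims=[]
for n in('scene','top'):
    c=cap(n,n+'0.png'); ims.append(c); np.savez('pics/'+n+'0.npz',**c)
    print(n,np.round(-c['R'].T@c['t']),np.round(c['R'],2).tolist())
    for q in('coupling1','tray','valve_tip','short_coupling','wide_coupling','plain_sleeve','fitting','seal_ring','wrench'):
        for b in manip.boxes_of(q,n): print(' ',q,np.round(b['bbox']).astype(int),round(b['p'],2))
E
```

```text
{'time_s': np.float64(0.0), 'joints': array([ 0.929,  0.381,  1.298, -0.   ,  1.464, -0.215]), 'qvel': array([-0.001,  0.002, -0.   , -0.001, -0.001,  0.   ]), 'joint_efforts': array([-1.0000e-03, -4.4847e+01, -2.3127e+01, -0.0000e+00,  5.0000e-03,
        0.0000e+00]), 'tool_pos': array([227.506, 500.444, 249.709]), 'tool_rot': array([-6.65e-01, -3.07e+00,  2.00e-03]), 'wrist_force': array([-0.757,  0.393,  0.219]), 'torque': array([-0.   ,  0.064, -0.035]), 'grip_force': np.float64(0.0), 'finger_gap': np.float64(85.258)}
scene [1439.  189.  835.] [[-0.22, 0.98, 0.02], [0.61, 0.15, -0.78], [-0.76, -0.16, -0.63]]
  coupling1 [306 167  22  33] 0.83
  coupling1 [391 219  36  37] 0.79
  coupling1 [195 191  20  34] 0.72
  coupling1 [264 196  14  33] 0.7
  coupling1 [190 211  14  38] 0.7
  coupling1 [278 174  14  34] 0.69
  coupling1 [352 216  30  36] 0.64
  coupling1 [224 216  21  35] 0.59
  tray [172 208 125  60] 0.81
  tray [278 175  17  33] 0.63
  short_coupling [339 196  20  20] 0.88
  short_coupling [176 208 118  55] 0.58
  wide_coupling [223 166  23  32] 0.68
  plain_sleeve [332 25
[... 312 characters left out ...]
 coupling1 [228 167  19  25] 0.79
  coupling1 [290 158  18  28] 0.79
  coupling1 [126 167  32  28] 0.79
  coupling1 [256 132  18  26] 0.78
  coupling1 [178 236  28  24] 0.52
  coupling1 [215 216  23  25] 0.49
  coupling1 [209 129 114  68] 0.45
  tray [215 126 107  70] 0.93
  valve_tip [358 204   9  11] 0.67
  short_coupling [150 219  19  21] 0.66
  wide_coupling [270 219  31  30] 0.85
  wide_coupling [284 131  23  26] 0.62
  wide_coupling [315 224  23  24] 0.4
  plain_sleeve [152 124  24  22] 0.48
  fitting [339 128  14  12] 0.71
  seal_ring [357 208  12   9] 0.5
  seal_ring [314 224  24  23] 0.49
  wrench [392 153   9  59] 0.65
  wrench [340 128  13  11] 0.59
  wrench [128 164  28  30] 0.47
```

```bash
python3 - <<'E'
import cv2
a=cv2.imread('pics/top0.png')[110:280,70:420]; cv2.imwrite('pics/topc.png',cv2.resize(a,(800,388),interpolation=cv2.INTER_CUBIC))
a=cv2.imread('pics/scene0.png')[150:300,80:450]; cv2.imwrite('pics/scenec.png',cv2.resize(a,(800,324),interpolation=cv2.INTER_CUBIC))
E
```

```text
(no output)
```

View pics/topc.png

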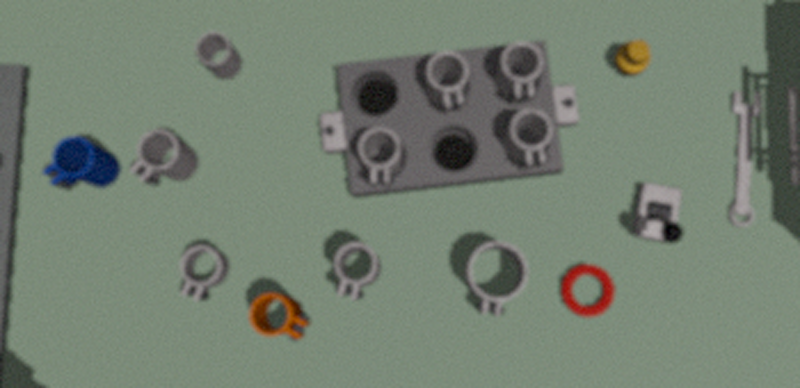

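View pics/scenec.png

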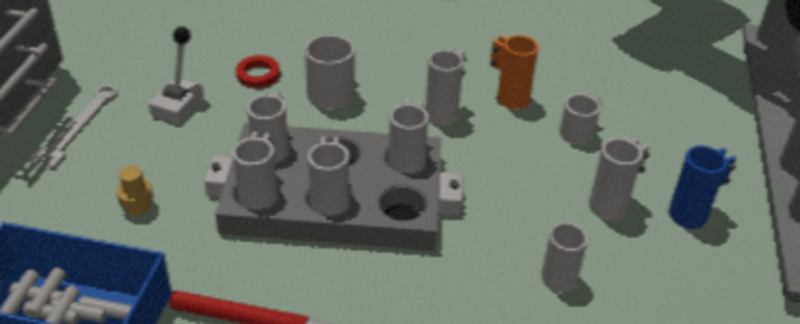

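The top crop (pixel = crop/2.286 + (70,110)) shows six coupling-like things outside the tray:
- Two tall grey couplings, at top (140,176) and (225,226).
- A grey short coupling at (159,227).
- A blue look-alike at (103,180) and an orange one at (190,248).
- The wide coupling at (287,229). The lug-less sleeve at (164,132) could also be mistaken for one.

The spares are the two tall grey ones. The empty pockets are at (235,151), back left, and (269,176), front middle. Next I'll measure them.

```bash
cat >> h.py <<'E'
def fitring(pts,r):
    from scipy.optimize import least_squares
    f=lambda p: np.hypot(pts[:,0]-p[0],pts[:,1]-p[1])-p[2]
    s=least_squares(f,[*np.median(pts,0)[:2],r],loss='soft_l1',f_scale=2); return s.x
E
python3 - <<'E'
from h import *
C={n:dict(np.load(f'pics/{n}0.npz')) for n in('scene','top')}
W={n:cloud(C[n]) for n in C}
for n in W:
    w=W[n]; m=np.abs(w[...,2])<15; print(n,'bench z',np.nanmedian(w[m][:,2]))
# components above bench in top cloud
for n,boxes in (('top',{'A':(126,167,32,28),'B':(215,216,23,25),'short':(150,219,19,21),'blue':(86,169,36,27),'c':(286,133,23,27),'c2':(256,132,18,26),'c3':(290,158,18,28),'c4':(228,167,19,25),'wide':(270,219,31,30),'orange':(178,236,28,24),'sleeve':(152,124,24,22)}),
  ('scene',{'A':(352,216,30,36),'B':(278,174,14,34),'short':(339,196,20,20),'wide':(223,166,23,32)})):
  for k,(l,t,w_,h_) in boxes.items():
    p=W[n][t-3:t+h_+3,l-3:l+w_+3].reshape(-1,3); p=p[np.isfinite(p[:,2])]
    z=p[:,2]; top=np.percentile(z[z>20],97)
    q=p[(z>top-8)]; 
    print(n,k,'top z %.0f'%top,len(q),'mean',np.round(q.mean(0)), 'ext',np.round(np.ptp(q,axis=0)), 'ring',np.round(fitring(q,25)))
# tray top plane
p=W['top'][110:210,200:335].reshape(-1,3); p=p[np.abs(p[:,2]-36)<7]
r=cv2.minAreaRect(p[:,:2].astype(np.float32)); print('tray',r,np.median(p[:,2]),len(p))
w=W['top']
for (u,v) in((235,151),(269,176)): print('pocket px',np.round(w[v-2:v+3,u-2:u+3].reshape(-1,3).mean(0)))
for (u,v) in((363,209),): print('ball',np.round(w[v-6:v+7:2,u-6:u+7:2]).reshape(-1,3)[:49].tolist())
E
```

```text
scene bench z -0.8441127203289833
top bench z 0.23255431522732056
top A top z 102 107 mean [572. 321.  99.] ext [59. 56. 11.] ring [575. 319.  23.]
top B top z 103 92 mean [439.  77. 100.] ext [65. 49.  9.] ring [443.  76.  23.]
top short top z 58 82 mean [440. 270.  55.] ext [48. 49.  9.] ring [440. 270.  23.]
top blue top z 102 116 mean [563. 422.  99.] ext [56. 60. 12.] ring [565. 420.  23.]
top c top z 107 130 mean [ 670. -123.  105.] ext [93. 56. 12.] ring [ 685. -121.   26.]
top c2 top z 107 100 mean [674. -31. 104.] ext [65. 47. 12.] ring [677. -30.  23.]
top c3 top z 107 105 mean [ 603. -132.  105.] ext [64. 47. 12.] ring [ 607. -131.   23.]
top c4 top z 107 105 mean [577.  50. 105.] ext [64. 47. 13.] ring [581.  51.  23.]
top wide top z 88 115 mean [439. -93.  85.] ext [69. 71. 11.] ring [438. -93.  34.]
top orange top z 103 94 mean [381. 171.  99.] ext [48. 62. 10.] ring [382. 173.  23.]
top sleeve top z 77 68 mean [712. 264.  74.] ext [41. 43. 11.] ring [711. 264.  20.]
scene A top z 99 141 mean [578. 317.  96.] ext [61. 56. 11.] ring [579. 316.  23.]
scene B top z 103 97 
[... 887 characters left out ...]
10.0, -337.0, 1.0], [510.0, -343.0, 2.0], [501.0, -301.0, 24.0], [493.0, -286.0, 105.0], [493.0, -290.0, 111.0], [493.0, -295.0, 115.0], [493.0, -300.0, 114.0], [493.0, -307.0, 110.0], [504.0, -343.0, 2.0], [495.0, -302.0, 23.0], [487.0, -284.0, 113.0], [487.0, -288.0, 118.0], [487.0, -294.0, 117.0], [487.0, -299.0, 116.0], [487.0, -305.0, 114.0], [498.0, -344.0, -4.0], [489.0, -300.0, 27.0], [482.0, -285.0, 110.0], [482.0, -289.0, 115.0], [482.0, -294.0, 116.0], [482.0, -299.0, 117.0], [482.0, -305.0, 116.0], [492.0, -343.0, 0.0], [484.0, -303.0, 15.0], [484.0, -307.0, 22.0], [477.0, -290.0, 111.0], [477.0, -294.0, 114.0], [477.0, -300.0, 113.0], [486.0, -336.0, 4.0], [486.0, -343.0, -1.0]]
```

```bash
python3 - <<'E'
from h import *
C={n:dict(np.load(f'pics/{n}0.npz')) for n in('scene','top')}
obj={'A':(575,319,0),'B':(443,76,0),'p0':(607,-131,6),'p2':(581,51,6),'p3':(693,-121,6),'p4':(677,-30,6)}
for n in C:
  w=cloud(C[n]).reshape(-1,3); w=w[np.isfinite(w[:,2])]
  for k,(x,y,b) in obj.items():
    cx,cy=x,y
    for _ in range(4):
      d=np.hypot(w[:,0]-cx,w[:,1]-cy); q=w[(d<32)&(w[:,2]>b+90)&(w[:,2]<b+112)]
      rr=fitring(q,23); cx,cy=rr[:2]
    d=np.hypot(w[:,0]-cx,w[:,1]-cy)
    l=w[(d>30)&(d<48)&(w[:,2]>b+75)&(w[:,2]<b+108)]; l=l[:,:2]-[cx,cy]
    L=l.mean(0) if len(l) else (np.nan,)*2
    print(n,k,np.round(rr,1),len(q),'topz %.1f'%np.percentile(q[:,2],75),'lug n',len(l),np.round(L,1),'yaw of coupling deg %.1f'%np.degrees(np.arctan2(-L[1],-L[0])))
  p=w[(np.abs(w[:,2]-36)<3)&(np.hypot(w[:,0]-637,w[:,1]+34)<175)&(np.abs(w[:,1]+34)<165)]
  print(n,'tray',cv2.minAreaRect(p[:,:2].astype(np.float32)),np.median(p[:,2]))
  bl=w[(w[:,2]>95)&(w[:,2]<125)&(np.hypot(w[:,0]-486,w[:,1]+296)<25)]
  from scipy.optimize import least_squares
  s=least_squares(lambda p:np.linalg.norm(bl-p,axis=1)-13,bl.mean(0)-[0,0,8],loss='soft_l1',f_scale=2); print('ball',np.round(s.x),len(bl))
a=C['top']['img'][160:262,125:245,::-1]; b=C['scene']['img'][165:267,275:395,::-1]
cv2.imwrite('pics/close.png',cv2.resize(np.hstack([a,b]),None,fx=3.3,fy=3.3,interpolation=cv2.INTER_CUBIC))
E
```

```text
scene A [579.8 315.3  23. ] 143 topz 98.3 lug n 28 [-23.8  27.9] yaw of coupling deg -49.5
scene B [446.5  73.1  22.8] 106 topz 98.6 lug n 11 [-33.6  16.5] yaw of coupling deg -26.2
scene p0 [ 610.8 -133.4   22.8] 121 topz 104.4 lug n 18 [-5.6 -0.3] yaw of coupling deg 2.9
scene p2 [585.6  48.   22.8] 127 topz 104.9 lug n 10 [-37.3   1.3] yaw of coupling deg -2.0
scene p3 [ 694.5 -122.2   23. ] 141 topz 104.8 lug n 18 [-36.2  -0.9] yaw of coupling deg 1.5
scene p4 [681.1 -31.9  22.8] 138 topz 105.0 lug n 15 [-36.5  -7.3] yaw of coupling deg 11.3
scene tray ((596.6076049804688, -42.397430419921875), (263.5037841796875, 319.58160400390625), 8.003639221191406) 35.22446837547603
ball [ 487. -300.  105.] 58
top A [575.7 318.   23.1] 121 topz 100.8 lug n 50 [-27.6  21.2] yaw of coupling deg -37.5
top B [443.   75.7  23.2] 100 topz 100.9 lug n 45 [-33.2   8.7] yaw of coupling deg -14.7
top p0 [ 606.6 -130.8   23.2] 110 topz 106.5 lug n 54 [-17.8  -3.8] yaw of coupling deg 12.2
top p2 [581.2  50.5  23.2] 109 topz 106.7 lug n 48 [-34.3  -1. ] yaw of coupling deg 1.6
top p3 [ 690.2 -119.4   23.1] 115 topz 106.6 lug n 48 [-34.2  -3.4] yaw of coupling deg 5.8
top p4 [676.8 -29.4  23.2] 105 topz 106.2 lug n 47 [-33.7  -7.7] yaw of coupling deg 12.8
top tray ((637.462158203125, -34.10511779785156), (172.86196899414062, 322.7134704589844), 7.730309009552002) 35.984381960139885
ball [ 486. -297.  105.] 77
```

View pics/close.png

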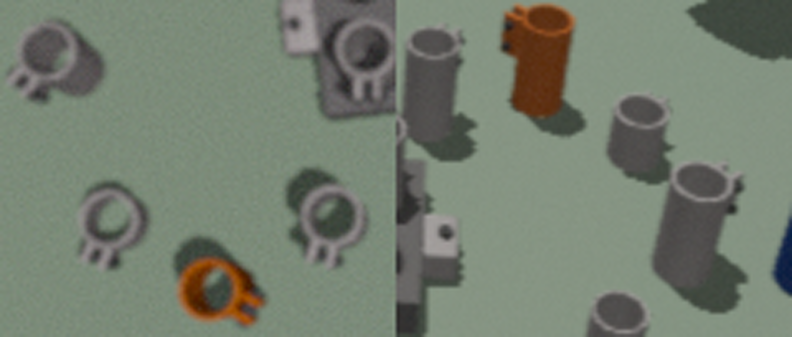

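The crop confirms the choice. The tall grey couplings with lugs are at top (140,176) and (225,226); the short one at (159,227) is clearly lower and the orange one at (190,248) is excluded. They measure 100 mm tall with a mid-wall radius of 23 mm.

| Item | x (mm) | y (mm) | Yaw (°) |
|---|---|---|---|
| Spare A | 577.7 | 316.7 | −37 |
| Spare B | 444.8 | 74.4 | −16 |
| pocket5 | 667 | 61 | – |
| pocket1 | 596.5 | −41 | – |
| Tray | – | – | 7.9 |

I'll pick A first.

>>> {"api": "play_rows", "payload": {
  "increments": [
    {"dx": 3.5, "dy": -1.84, "rz": -0.022, "hand": 8.5},
    {"dx": 3.5, "dy": -1.84, "rz": -0.022},
    {"dx": 3.5, "dy": -1.84, "rz": -0.022},
    {"dx": 3.5, "dy": -1.84, "rz": -0.022},
    {"dx": 3.5, "dy": -1.84, "rz": -0.022},
    {"dx": 3.5, "dy": -1.84, "rz": -0.022},
    {"dx": 3.5, "dy": -1.84, "rz": -0.022},
    {"dx": 3.5, "dy": -1.84, "rz": -0.022},
    {"dx": 3.5, "dy": -1.84, "rz": -0.022},
    {"dx": 3.5, "dy": -1.84, "rz": -0.022}
  ],
  "force": 50
}}

```text
$.increments[0]: bad value
```

>>> {"api": "play_rows", "payload": {
  "increments": [
    {"dx": 3.5, "dy": -1.84, "dz": 0, "rx": 0, "ry": 0, "rz": -0.022, "hand": 8.5},
    {"dx": 3.5, "dy": -1.84, "dz": 0, "rx": 0, "ry": 0, "rz": -0.022, "hand": 8.5},
    {"dx": 3.5, "dy": -1.84, "dz": 0, "rx": 0, "ry": 0, "rz": -0.022, "hand": 8.5},
    {"dx": 3.5, "dy": -1.84, "dz": 0, "rx": 0, "ry": 0, "rz": -0.022, "hand": 8.5},
    {"dx": 3.5, "dy": -1.84, "dz": 0, "rx": 0, "ry": 0, "rz": -0.022, "hand": 8.5},
    {"dx": 3.5, "dy": -1.84, "dz": 0, "rx": 0, "ry": 0, "rz": -0.022, "hand": 8.5},
    {"dx": 3.5, "dy": -1.84, "dz": 0, "rx": 0, "ry": 0, "rz": -0.022, "hand": 8.5},
    {"dx": 3.5, "dy": -1.84, "dz": 0, "rx": 0, "ry": 0, "rz": -0.022, "hand": 8.5},
    {"dx": 3.5, "dy": -1.84, "dz": 0, "rx": 0, "ry": 0, "rz": -0.022, "hand": 8.5},
    {"dx": 3.5, "dy": -1.84, "dz": 0, "rx": 0, "ry": 0, "rz": -0.022, "hand": 8.5}
  ],
  "force": 50
}}

```text
time_s: 1.83
tool_pos: [579.2, 315.4, 250.3]
tool_rot: [-1.0, -2.978, -0.0]
wrist_force: [1.4, 1.3, 0.1]
finger_gap: 84.8
grip_force: 0.0
```

>>> {"api": "play_rows", "payload": {
  "increments": [
    {"dx": -0.15, "dy": 0.13, "dz": -3, "rx": 0, "ry": 0, "rz": 0, "hand": 8.5},
    {"dx": 0, "dy": 0, "dz": -3, "rx": 0, "ry": 0, "rz": 0, "hand": 8.5},
    {"dx": 0, "dy": 0, "dz": -3, "rx": 0, "ry": 0, "rz": 0, "hand": 8.5},
    {"dx": 0, "dy": 0, "dz": -3, "rx": 0, "ry": 0, "rz": 0, "hand": 8.5},
    {"dx": 0, "dy": 0, "dz": -3, "rx": 0, "ry": 0, "rz": 0, "hand": 8.5},
    {"dx": 0, "dy": 0, "dz": -2, "rx": 0, "ry": 0, "rz": 0, "hand": 8.5},
    {"dx": 0, "dy": 0, "dz": -1, "rx": 0, "ry": 0, "rz": 0, "hand": 8.5},
    {"dx": 0, "dy": 0, "dz": 0, "rx": 0, "ry": 0, "rz": 0, "hand": 6},
    {"dx": 0, "dy": 0, "dz": 0, "rx": 0, "ry": 0, "rz": 0, "hand": 4},
    {"dx": 0, "dy": 0, "dz": 0, "rx": 0, "ry": 0, "rz": 0, "hand": 4}
  ]
}}

```text
time_s: 2.67
tool_pos: [576.8, 318.1, 72.1]
tool_rot: [0.998, 2.977, 0.002]
wrist_force: [-0.0, 0.8, 5.2]
finger_gap: 51.5
grip_force: 7.8
```

>>> {"api": "play_rows", "payload": {
  "increments": [
    {"dx": 0, "dy": 0, "dz": 0, "rx": 0, "ry": 0, "rz": 0, "hand": 4},
    {"dx": 0, "dy": 0, "dz": 0, "rx": 0, "ry": 0, "rz": 0, "hand": 4},
    {"dx": 0, "dy": 0, "dz": 0, "rx": 0, "ry": 0, "rz": 0, "hand": 4},
    {"dx": 0, "dy": 0, "dz": 0, "rx": 0, "ry": 0, "rz": 0, "hand": 4}
  ]
}}

```text
time_s: 3.0
tool_pos: [576.9, 318.0, 72.3]
tool_rot: [0.998, 2.976, 0.003]
wrist_force: [-1.2, -1.9, 5.3]
finger_gap: 49.6
grip_force: 51.5
```

>>> {"api": "play_rows", "payload": {
  "increments": [
    {"dx": 0, "dy": 0, "dz": 2.5, "rx": 0, "ry": 0, "rz": 0, "hand": 4},
    {"dx": 0, "dy": 0, "dz": 3.5, "rx": 0, "ry": 0, "rz": 0, "hand": 4},
    {"dx": 0, "dy": 0, "dz": 3.5, "rx": 0, "ry": 0, "rz": 0, "hand": 4},
    {"dx": 0, "dy": 0, "dz": 3.5, "rx": 0, "ry": 0, "rz": 0, "hand": 4},
    {"dx": 1.12, "dy": -3.2, "dz": 0, "rx": 0, "ry": 0, "rz": 0.098, "hand": 4},
    {"dx": 1.12, "dy": -3.2, "dz": 0, "rx": 0, "ry": 0, "rz": 0.098, "hand": 4},
    {"dx": 1.12, "dy": -3.2, "dz": 0, "rx": 0, "ry": 0, "rz": 0.098, "hand": 4},
    {"dx": 1.12, "dy": -3.2, "dz": 0, "rx": 0, "ry": 0, "rz": 0.098, "hand": 4},
    {"dx": 1.12, "dy": -3.2, "dz": 0, "rx": 0, "ry": 0, "rz": 0.098, "hand": 4}
  ]
}}

```text
time_s: 3.75
tool_pos: [632.2, 156.6, 200.2]
tool_rot: [-0.238, -3.132, -0.0]
wrist_force: [0.4, 1.0, -5.4]
finger_gap: 49.7
grip_force: 53.9
```

>>> {"api": "play_rows", "payload": {
  "increments": [
    {"dx": 1.12, "dy": -3.2, "dz": 0, "rx": 0, "ry": 0, "rz": 0.098, "hand": 4},
    {"dx": 1.12, "dy": -3.2, "dz": 0, "rx": 0, "ry": 0, "rz": 0.098, "hand": 4},
    {"dx": 1.12, "dy": -3.25, "dz": 0, "rx": 0, "ry": 0, "rz": 0.098, "hand": 4},
    {"dx": 0, "dy": 0, "dz": 0, "rx": 0, "ry": 0, "rz": 0, "hand": 4},
    {"dx": 0, "dy": 0, "dz": 0, "rx": 0, "ry": 0, "rz": 0, "hand": 4}
  ]
}}

```text
time_s: 4.17
tool_pos: [665.9, 59.6, 199.7]
tool_rot: [0.21, -3.134, -0.0]
wrist_force: [0.2, 1.4, -5.3]
finger_gap: 49.6
grip_force: 54.1
```

```bash
python3 - <<'E'
from h import *
o=manip.get_obs(); T=o['tool_pos']; r=o['tool_rot']; R,_=cv2.Rodrigues(r); print(np.round(T,1),np.degrees(np.arctan2(R[1,1],R[0,1]))-90, np.round(R[:,2],3),o['wrist_force'].round(1))
im=[]
for n in('scene','top'):
    c=cap(n); u,v=proj(c,T-[0,0,60]).astype(int); im.append(cv2.resize(c['img'][max(v-60,0):max(v-60,0)+120,u-60:u+60,::-1],(400,400),interpolation=cv2.INTER_CUBIC))
    np.savez(f'pics/{n}1.npz',**c)
    w=cloud(c).reshape(-1,3); w=w[np.isfinite(w[:,2])]
    d=np.hypot(*(w[:,:2]-T[:2]).T)
    for lo,hi in((T[2]-70,T[2]-55),(T[2]-55,T[2]-40)):
        q=w[(d<34)&(w[:,2]>lo)&(w[:,2]<hi)]
        if len(q)>15:
            from scipy.optimize import least_squares
            s=least_squares(lambda p:np.hypot(q[:,0]-p[0],q[:,1]-p[1])-25,T[:2],loss='soft_l1',f_scale=2); print(n,len(q),s.x.round(1))
    print(n,'lowest',np.percentile(w[(d<30)&(w[:,2]>110)][:,2],2))
cv2.imwrite('pics/held.png',np.hstack(im))
E
```

```text
[665.9  59.6 199.7] 7.6707412287724 [-0.001  0.    -1.   ] [ 0.2  1.4 -5.3]
scene 85 [668.8  59.8]
scene 88 [668.7  60. ]
scene lowest 133.7298227084681
top lowest 227.08437208155547
```

View pics/held.png

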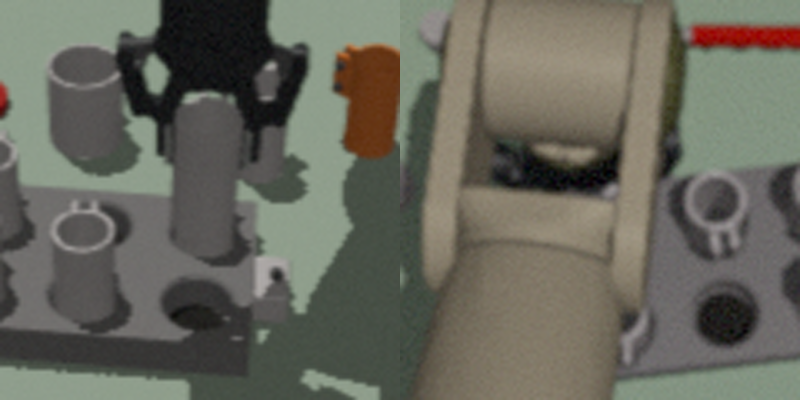

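The left (scene) view shows the held coupling upright above pocket5. It stands at (669,60), and the pocket in the same camera is at (669,59.5). I'll lower it.

>>> {"api": "play_rows", "payload": {
  "increments": [
    {"dx": 0.05, "dy": 0, "dz": -2.5, "rx": 0, "ry": 0, "rz": 0, "hand": 4},
    {"dx": 0, "dy": 0, "dz": -3, "rx": 0, "ry": 0, "rz": 0, "hand": 4},
    {"dx": 0, "dy": 0, "dz": -2, "rx": 0, "ry": 0, "rz": 0, "hand": 4},
    {"dx": 0, "dy": 0, "dz": -1, "rx": 0, "ry": 0, "rz": 0, "hand": 4},
    {"dx": 0, "dy": 0, "dz": -0.8, "rx": 0, "ry": 0, "rz": 0, "hand": 4},
    {"dx": 0, "dy": 0, "dz": -0.8, "rx": 0, "ry": 0, "rz": 0, "hand": 4},
    {"dx": 0, "dy": 0, "dz": 0, "rx": 0, "ry": 0, "rz": 0, "hand": 4}
  ]
}}

```text
time_s: 4.85
tool_pos: [666.0, 61.9, 98.7]
tool_rot: [0.216, -3.133, -0.0]
wrist_force: [-0.8, -0.9, -4.8]
finger_gap: 49.4
grip_force: 54.1
```

>>> {"api": "play_rows", "payload": {
  "increments": [
    {"dx": 0, "dy": 0, "dz": -0.6, "rx": 0, "ry": 0, "rz": 0, "hand": 4},
    {"dx": 0, "dy": 0, "dz": -0.5, "rx": 0, "ry": 0, "rz": 0, "hand": 4},
    {"dx": 0, "dy": 0, "dz": -0.4, "rx": 0, "ry": 0, "rz": 0, "hand": 4},
    {"dx": 0, "dy": 0, "dz": -0.3, "rx": 0, "ry": 0, "rz": 0, "hand": 4},
    {"dx": 0, "dy": 0, "dz": 0, "rx": 0, "ry": 0, "rz": 0, "hand": 4}
  ]
}}

```text
time_s: 5.27
tool_pos: [666.0, 61.4, 80.7]
tool_rot: [0.215, -3.133, -0.0]
wrist_force: [-0.6, 0.4, -4.6]
finger_gap: 49.7
grip_force: 54.1
```

>>> {"api": "play_rows", "payload": {
  "increments": [
    {"dx": 0, "dy": 0, "dz": -0.15, "rx": 0, "ry": 0, "rz": 0, "hand": 4},
    {"dx": 0, "dy": 0, "dz": -0.1, "rx": 0, "ry": 0, "rz": 0, "hand": 4},
    {"dx": 0, "dy": 0, "dz": 0, "rx": 0, "ry": 0, "rz": 0, "hand": 4}
  ]
}}

```text
time_s: 5.52
tool_pos: [666.3, 61.4, 78.8]
tool_rot: [0.215, -3.134, 0.0]
wrist_force: [-0.3, 0.5, -4.6]
finger_gap: 49.5
grip_force: 54.1
```

>>> {"api": "play_rows", "payload": {
  "increments": [
    {"dx": 0, "dy": 0, "dz": -0.08, "rx": 0, "ry": 0, "rz": 0, "hand": 4.8},
    {"dx": 0, "dy": 0, "dz": 0, "rx": 0, "ry": 0, "rz": 0, "hand": 5.2},
    {"dx": 0, "dy": 0, "dz": 0, "rx": 0, "ry": 0, "rz": 0, "hand": 6},
    {"dx": 0, "dy": 0, "dz": 0, "rx": 0, "ry": 0, "rz": 0, "hand": 6.6},
    {"dx": 0, "dy": 0, "dz": 0, "rx": 0, "ry": 0, "rz": 0, "hand": 6.6},
    {"dx": 0, "dy": 0, "dz": 1, "rx": 0, "ry": 0, "rz": 0, "hand": 6.6},
    {"dx": 0, "dy": 0, "dz": 2.5, "rx": 0, "ry": 0, "rz": 0, "hand": 6.6},
    {"dx": 0, "dy": 0, "dz": 3.5, "rx": 0, "ry": 0, "rz": 0, "hand": 6.6},
    {"dx": 0, "dy": 0, "dz": 3.5, "rx": 0, "ry": 0, "rz": 0, "hand": 6.6}
  ]
}}

```text
time_s: 6.27
tool_pos: [665.9, 61.5, 184.7]
tool_rot: [0.215, -3.133, -0.0]
wrist_force: [0.6, 0.4, 1.2]
finger_gap: 66.0
grip_force: 0.0
```

>>> {"api": "play_rows", "payload": {
  "increments": [
    {"dx": -2.2, "dy": 0.15, "dz": 0.5, "rx": 0, "ry": 0, "rz": -0.05, "hand": 8.5},
    {"dx": -3.3, "dy": 0.2, "dz": 0.5, "rx": 0, "ry": 0, "rz": -0.06, "hand": 8.5},
    {"dx": -3.3, "dy": 0.2, "dz": 0.5, "rx": 0, "ry": 0, "rz": -0.06, "hand": 8.5},
    {"dx": -3.3, "dy": 0.2, "dz": 0, "rx": 0, "ry": 0, "rz": -0.06, "hand": 8.5},
    {"dx": -3.3, "dy": 0.2, "dz": 0, "rx": 0, "ry": 0, "rz": -0.06, "hand": 8.5},
    {"dx": -3.3, "dy": 0.2, "dz": 0, "rx": 0, "ry": 0, "rz": -0.06, "hand": 8.5},
    {"dx": -3.3, "dy": 0.15, "dz": 0, "rx": 0, "ry": 0, "rz": -0.06, "hand": 8.5},
    {"dx": 0, "dy": 0, "dz": 0, "rx": 0, "ry": 0, "rz": 0, "hand": 8.5}
  ]
}}

```text
time_s: 6.93
tool_pos: [441.0, 75.3, 198.7]
tool_rot: [-0.43, -3.109, 0.0]
wrist_force: [0.4, 0.5, 0.9]
finger_gap: 85.3
grip_force: 0.0
```

```bash
cat > ck.py <<'E'
from h import *
import sys
o=manip.get_obs(); T=o['tool_pos']; R,_=cv2.Rodrigues(o['tool_rot']); print(np.round(T,1),np.degrees(np.arctan2(R[1,1],R[0,1]))%180-90)
obj=eval(sys.argv[1])
for n in('scene','top'):
  c=cap(n); np.savez(f'pics/{n}L.npz',**c)
  w=cloud(c).reshape(-1,3); w=w[np.isfinite(w[:,2])]
  for k,(x,y,b) in obj.items():
    cx,cy=x,y
    for _ in range(4):
      d=np.hypot(w[:,0]-cx,w[:,1]-cy); q=w[(d<32)&(w[:,2]>b+90)&(w[:,2]<b+112)]
      if len(q)<20: break
      rr=fitring(q,23); cx,cy=rr[:2]
    if len(q)<20: print(n,k,'hidden'); continue
    A=np.c_[q[:,:2]-[cx,cy],np.ones(len(q))]; m=q[:,2]>np.percentile(q[:,2],50)
    d=np.hypot(w[:,0]-cx,w[:,1]-cy); l=w[(d>30)&(d<46)&(w[:,2]>b+75)&(w[:,2]<b+108)][:,:2]-[cx,cy]; L=np.median(l,0)
    print(n,k,np.round(rr,1),'topz %.1f'%np.percentile(q[:,2],75),'yaw',np.degrees(np.arctan2(-L[1],-L[0])).round(1),len(l))
E
python3 ck.py "{'A':(667,61,6),'p4':(678,-31,6),'p2':(582,50,6),'p3':(692,-121,6),'p0':(609,-131,6),'B':(445,75,0)}"
```

```text
[441.   75.3 198.7] -15.754881227101919
scene A [671.7  62.   22.8] topz 105.0 yaw -5.3 16
scene p4 [681.  -32.   22.9] topz 104.8 yaw 4.2 15
scene p2 [585.3  48.   22.9] topz 104.2 yaw -8.2 10
scene p3 [ 694.3 -122.3   22.7] topz 104.4 yaw -4.3 17
scene p0 [ 610.6 -133.3   23.1] topz 105.2 yaw 1.3 13
scene B [446.8  73.2  22.5] topz 98.4 yaw -28.4 11
top A [667.5  64.7  23. ] topz 106.0 yaw 5.1 45
top p4 [676.9 -29.3  23.1] topz 106.0 yaw 11.0 45
top p2 [581.4  50.5  23.1] topz 106.6 yaw 1.4 48
top p3 [ 690.3 -119.5   23.1] topz 106.1 yaw 8.5 47
top p0 [ 606.6 -130.7   23.1] topz 106.4 yaw 5.5 51
top B hidden
```

>>> {"api": "play_rows", "payload": {
  "increments": [
    {"dx": 0.2, "dy": -0.05, "dz": -2.5, "rx": 0, "ry": 0, "rz": 0, "hand": 8.5},
    {"dx": 0.15, "dy": 0, "dz": -3, "rx": 0, "ry": 0, "rz": 0, "hand": 8.5},
    {"dx": 0, "dy": 0, "dz": -3, "rx": 0, "ry": 0, "rz": 0, "hand": 8.5},
    {"dx": 0, "dy": 0, "dz": -2.5, "rx": 0, "ry": 0, "rz": 0, "hand": 8.5},
    {"dx": 0, "dy": 0, "dz": -1.7, "rx": 0, "ry": 0, "rz": 0, "hand": 8.5},
    {"dx": 0, "dy": 0, "dz": 0, "rx": 0, "ry": 0, "rz": 0, "hand": 8.5},
    {"dx": 0, "dy": 0, "dz": 0, "rx": 0, "ry": 0, "rz": 0, "hand": 6},
    {"dx": 0, "dy": 0, "dz": 0, "rx": 0, "ry": 0, "rz": 0, "hand": 4},
    {"dx": 0, "dy": 0, "dz": 0, "rx": 0, "ry": 0, "rz": 0, "hand": 4},
    {"dx": 0, "dy": 0, "dz": 0, "rx": 0, "ry": 0, "rz": 0, "hand": 4}
  ]
}}

```text
time_s: 7.87
tool_pos: [450.9, 73.6, 72.6]
tool_rot: [0.426, 3.109, -0.0]
wrist_force: [-1.0, -1.5, 3.9]
finger_gap: 49.7
grip_force: 50.2
```

>>> {"api": "play_rows", "payload": {
  "increments": [
    {"dx": 0, "dy": 0, "dz": 0, "rx": 0, "ry": 0, "rz": 0, "hand": 4},
    {"dx": 0, "dy": 0, "dz": 0, "rx": 0, "ry": 0, "rz": 0, "hand": 4},
    {"dx": 0, "dy": 0, "dz": 0, "rx": 0, "ry": 0, "rz": 0, "hand": 4}
  ]
}}

```text
time_s: 8.12
tool_pos: [450.8, 73.7, 72.6]
tool_rot: [0.426, 3.109, -0.0]
wrist_force: [-0.5, -1.7, 6.1]
finger_gap: 49.9
grip_force: 50.2
```

>>> {"api": "play_rows", "payload": {
  "increments": [
    {"dx": 0, "dy": 0, "dz": 2.5, "rx": 0, "ry": 0, "rz": 0, "hand": 4},
    {"dx": 0, "dy": 0, "dz": 3.5, "rx": 0, "ry": 0, "rz": 0, "hand": 4},
    {"dx": 0, "dy": 0, "dz": 3.5, "rx": 0, "ry": 0, "rz": 0, "hand": 4},
    {"dx": 0, "dy": 0, "dz": 3.5, "rx": 0, "ry": 0, "rz": 0, "hand": 4},
    {"dx": 2.5, "dy": -1.9, "dz": 0, "rx": 0, "ry": 0, "rz": 0.07, "hand": 4},
    {"dx": 2.5, "dy": -1.9, "dz": 0, "rx": 0, "ry": 0, "rz": 0.07, "hand": 4},
    {"dx": 2.5, "dy": -1.9, "dz": 0, "rx": 0, "ry": 0, "rz": 0.07, "hand": 4},
    {"dx": 2.5, "dy": -1.9, "dz": 0, "rx": 0, "ry": 0, "rz": 0.07, "hand": 4},
    {"dx": 2.5, "dy": -1.9, "dz": 0, "rx": 0, "ry": 0, "rz": 0.07, "hand": 4},
    {"dx": 2.6, "dy": -1.9, "dz": 0, "rx": 0, "ry": 0, "rz": 0.06, "hand": 4}
  ]
}}

```text
time_s: 8.95
tool_pos: [601.6, -40.9, 201.7]
tool_rot: [-0.221, 3.133, 0.0]
wrist_force: [-0.6, 0.7, -2.8]
finger_gap: 49.7
grip_force: 53.1
```

>>> {"api": "play_rows", "payload": {
  "increments": [
    {"dx": 0, "dy": 0, "dz": 0, "rx": 0, "ry": 0, "rz": 0, "hand": 4},
    {"dx": 0, "dy": 0, "dz": 0, "rx": 0, "ry": 0, "rz": 0, "hand": 4},
    {"dx": 0, "dy": 0, "dz": 0, "rx": 0, "ry": 0, "rz": 0, "hand": 4}
  ]
}}

```text
time_s: 9.2
tool_pos: [600.3, -39.8, 201.2]
tool_rot: [0.215, -3.134, -0.001]
wrist_force: [0.4, -0.7, -3.3]
finger_gap: 50.0
grip_force: 53.1
```

```bash
python3 - <<'E'
from h import *
from scipy.optimize import least_squares
o=manip.get_obs(); T=o['tool_pos']; R,_=cv2.Rodrigues(o['tool_rot']); print(np.round(T,1),np.degrees(np.arctan2(R[1,1],R[0,1]))%180-90)
c=cap('scene'); w=cloud(c).reshape(-1,3); w=w[np.isfinite(w[:,2])]
d=np.hypot(*(w[:,:2]-T[:2]).T)
for lo in(-68,-55,-42):
    q=w[(d<34)&(w[:,2]>T[2]+lo)&(w[:,2]<T[2]+lo+13)]
    s=least_squares(lambda p:np.hypot(q[:,0]-p[0],q[:,1]-p[1])-25,T[:2],loss='soft_l1',f_scale=2); print(len(q),s.x.round(1))
print('lowest',np.percentile(w[(d<30)&(w[:,2]>110)][:,2],2))
E
```

```text
[600.3 -39.8 201.2] 7.839102383720501
61 [595.  -41.9]
69 [594.9 -41.4]
77 [594.8 -40.9]
lowest 134.5775160942143
```

>>> {"api": "play_rows", "payload": {
  "increments": [
    {"dx": 0.25, "dy": -0.1, "dz": -2.5, "rx": 0, "ry": 0, "rz": 0, "hand": 4},
    {"dx": 0, "dy": 0, "dz": -3, "rx": 0, "ry": 0, "rz": 0, "hand": 4},
    {"dx": 0, "dy": 0, "dz": -2, "rx": 0, "ry": 0, "rz": 0, "hand": 4},
    {"dx": 0, "dy": 0, "dz": -1, "rx": 0, "ry": 0, "rz": 0, "hand": 4},
    {"dx": 0, "dy": 0, "dz": -0.8, "rx": 0, "ry": 0, "rz": 0, "hand": 4},
    {"dx": 0, "dy": 0, "dz": -0.8, "rx": 0, "ry": 0, "rz": 0, "hand": 4},
    {"dx": 0, "dy": 0, "dz": -0.5, "rx": 0, "ry": 0, "rz": 0, "hand": 4},
    {"dx": 0, "dy": 0, "dz": 0, "rx": 0, "ry": 0, "rz": 0, "hand": 4}
  ]
}}

```text
time_s: 9.92
tool_pos: [603.2, -41.0, 94.8]
tool_rot: [0.215, -3.134, -0.0]
wrist_force: [0.2, 0.4, -3.3]
finger_gap: 50.0
grip_force: 53.1
```

>>> {"api": "play_rows", "payload": {
  "increments": [
    {"dx": 0, "dy": 0, "dz": -0.5, "rx": 0, "ry": 0, "rz": 0, "hand": 4},
    {"dx": 0, "dy": 0, "dz": 0, "rx": 0, "ry": 0, "rz": 0, "hand": 4}
  ]
}}

```text
time_s: 10.08
tool_pos: [603.3, -41.1, 89.9]
tool_rot: [-0.215, 3.134, -0.0]
wrist_force: [-0.6, -0.2, -3.6]
finger_gap: 50.0
grip_force: 53.1
```

>>> {"api": "play_rows", "payload": {
  "increments": [
    {"dx": 0, "dy": 0, "dz": -0.5, "rx": 0, "ry": 0, "rz": 0, "hand": 4},
    {"dx": 0, "dy": 0, "dz": -0.3, "rx": 0, "ry": 0, "rz": 0, "hand": 4},
    {"dx": 0, "dy": 0, "dz": -0.2, "rx": 0, "ry": 0, "rz": 0, "hand": 4},
    {"dx": 0, "dy": 0, "dz": -0.1, "rx": 0, "ry": 0, "rz": 0, "hand": 4},
    {"dx": 0, "dy": 0, "dz": 0, "rx": 0, "ry": 0, "rz": 0, "hand": 4}
  ]
}}

```text
time_s: 10.5
tool_pos: [603.3, -41.1, 78.9]
tool_rot: [0.215, -3.134, -0.0]
wrist_force: [1.0, 0.5, -3.2]
finger_gap: 49.8
grip_force: 53.1
```

>>> {"api": "play_rows", "payload": {
  "increments": [
    {"dx": 0, "dy": 0, "dz": -0.06, "rx": 0, "ry": 0, "rz": 0, "hand": 4.8},
    {"dx": 0, "dy": 0, "dz": 0, "rx": 0, "ry": 0, "rz": 0, "hand": 5.2},
    {"dx": 0, "dy": 0, "dz": 0, "rx": 0, "ry": 0, "rz": 0, "hand": 6},
    {"dx": 0, "dy": 0, "dz": 0, "rx": 0, "ry": 0, "rz": 0, "hand": 6.6},
    {"dx": 0, "dy": 0, "dz": 0, "rx": 0, "ry": 0, "rz": 0, "hand": 6.6},
    {"dx": 0, "dy": 0, "dz": 1, "rx": 0, "ry": 0, "rz": 0, "hand": 6.6},
    {"dx": 0, "dy": 0, "dz": 2.5, "rx": 0, "ry": 0, "rz": 0, "hand": 6.6},
    {"dx": 0, "dy": 0, "dz": 3.5, "rx": 0, "ry": 0, "rz": 0, "hand": 6.6},
    {"dx": 0, "dy": 0, "dz": 3.5, "rx": 0, "ry": 0, "rz": 0, "hand": 6.6},
    {"dx": 0, "dy": 0, "dz": 2.0, "rx": 0, "ry": 0, "rz": 0, "hand": 6.6}
  ]
}}

```text
time_s: 11.33
tool_pos: [604.0, -41.2, 208.4]
tool_rot: [-0.215, 3.129, -0.003]
wrist_force: [-0.5, -0.3, 0.3]
finger_gap: 66.0
grip_force: 0.0
```

>>> {"api": "play_rows", "payload": {
  "increments": [
    {"dx": -2.4, "dy": -3.2, "dz": 0, "rx": 0, "ry": 0, "rz": 0, "hand": 6.6},
    {"dx": -2.4, "dy": -3.2, "dz": 0, "rx": 0, "ry": 0, "rz": 0, "hand": 3},
    {"dx": -2.4, "dy": -3.2, "dz": 0, "rx": 0, "ry": 0, "rz": 0, "hand": 0.2},
    {"dx": -2.4, "dy": -3.2, "dz": 0, "rx": 0, "ry": 0, "rz": 0, "hand": 0.2},
    {"dx": -2.4, "dy": -3.2, "dz": 0, "rx": 0, "ry": 0, "rz": 0, "hand": 0.2},
    {"dx": -2.4, "dy": -3.2, "dz": 0, "rx": 0, "ry": 0, "rz": 0, "hand": 0.2},
    {"dx": -2.4, "dy": -3.2, "dz": 0, "rx": 0, "ry": 0, "rz": 0, "hand": 0.2},
    {"dx": -2.4, "dy": -3.2, "dz": 0, "rx": 0, "ry": 0, "rz": 0, "hand": 0.2},
    {"dx": 0, "dy": 0, "dz": 0, "rx": 0, "ry": 0, "rz": 0, "hand": 0.2}
  ]
}}

```text
time_s: 12.08
tool_pos: [408.0, -301.9, 204.4]
tool_rot: [0.206, -3.135, 0.004]
wrist_force: [-0.4, 0.2, 0.5]
finger_gap: 1.8
grip_force: 0.0
```

```bash
python3 ck.py "{'A':(667,61,6),'B':(600,-41,6),'p4':(678,-31,6),'p2':(582,50,6),'p3':(692,-121,6),'p0':(609,-131,6)}"
python3 - <<'E'
from h import *
from scipy.optimize import least_squares
for n in('top','scene'):
  c=dict(np.load(f'pics/{n}0.npz')); w=cloud(c).reshape(-1,3); w=w[np.isfinite(w[:,2])]
  p=w[(np.abs(w[:,2]-25)<4)&(np.hypot(w[:,0]-529,w[:,1]+296)<60)]
  print(n,'block',cv2.minAreaRect(p[:,:2].astype(np.float32)),len(p))
a=dict(np.load('pics/topL.npz'))['img'][110:280,190:400,::-1]; b=dict(np.load('pics/sceneL.npz'))['img'][140:270,100:310,::-1]
cv2.imwrite('pics/placed.png',np.vstack([cv2.resize(a,(420,340)),cv2.resize(b,(420,260))]))
E
```

```text
[ 408.  -301.9  204.4] 7.52213897107724
scene A [671.9  61.6  23. ] topz 104.7 yaw -5.5 16
scene B [600.2 -42.3  23. ] topz 104.9 yaw -3.9 22
scene p4 [681.  -31.9  23. ] topz 104.5 yaw 3.6 15
scene p2 [585.3  48.5  22.7] topz 104.9 yaw -8.1 10
scene p3 [ 694.4 -122.3   22.8] topz 104.7 yaw -3.4 18
scene p0 [ 610.8 -133.6   23. ] topz 104.2 yaw -2.8 14
top A [667.7  64.8  23.1] topz 105.9 yaw 5.1 47
top B [596.6 -39.7  23.1] topz 106.5 yaw 4.9 64
top p4 [677.1 -29.3  23.2] topz 106.1 yaw 11.0 48
top p2 [581.1  50.4  23.1] topz 106.8 yaw 1.1 48
top p3 [ 690.4 -119.4   23. ] topz 106.1 yaw 9.5 47
top p0 [ 606.5 -130.8   23.1] topz 106.6 yaw 9.7 50
top block ((519.5653686523438, -302.2716064453125), (50.280155181884766, 69.66362762451172), 79.6794662475586) 252
scene block ((524.3504028320312, -305.8422546386719), (51.450958251953125, 72.80010223388672), 79.33728790283203) 172
```

View pics/placed.png

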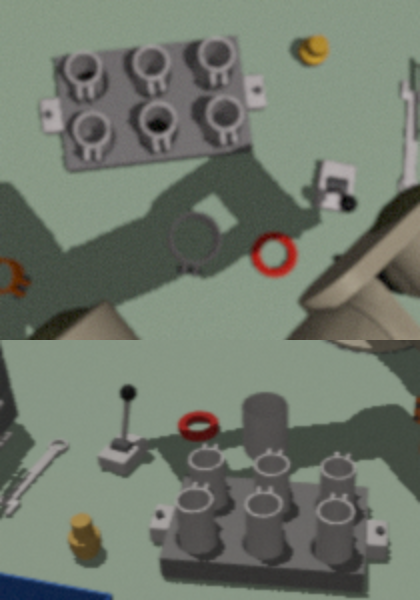

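Both spares are seated: in the upper (top) view all six pockets are filled, with lugs down towards the front. A and B read 106 mm high, like the others. The valve block (crop 337,185) is yawed about −10°, and the ball is at (486,−298,105).

>>> {"api": "play_rows", "payload": {
  "increments": [
    {"dx": 0.3, "dy": 0.2, "dz": 0, "rx": 0, "ry": 0, "rz": -0.1, "hand": 0},
    {"dx": 0.3, "dy": 0.4, "dz": -2.5, "rx": 0, "ry": 0, "rz": -0.1, "hand": 0},
    {"dx": 0.4, "dy": 0.4, "dz": -3, "rx": 0, "ry": 0, "rz": -0.1, "hand": 0},
    {"dx": 0.4, "dy": 0.4, "dz": -3, "rx": 0, "ry": 0, "rz": 0, "hand": 0},
    {"dx": 0.3, "dy": 0, "dz": -1.2, "rx": 0, "ry": 0, "rz": 0, "hand": 0},
    {"dx": 0, "dy": 0, "dz": 0, "rx": 0, "ry": 0, "rz": 0, "hand": 0},
    {"dx": 0, "dy": 0, "dz": 0, "rx": 0, "ry": 0, "rz": 0, "hand": 0}
  ]
}}

```text
time_s: 12.77
tool_pos: [429.0, -282.2, 106.8]
tool_rot: [-0.252, -3.131, -0.0]
wrist_force: [0.4, -0.9, 0.2]
finger_gap: -0.1
grip_force: 0.0
```

>>> {"api": "play_rows", "payload": {
  "increments": [
    {"dx": 1.0, "dy": -0.7, "dz": 0, "rx": 0, "ry": 0, "rz": 0, "hand": 0},
    {"dx": 1.2, "dy": -0.21, "dz": 0, "rx": 0, "ry": 0, "rz": 0, "hand": 0},
    {"dx": 1.0, "dy": -0.18, "dz": 0, "rx": 0, "ry": 0, "rz": 0, "hand": 0},
    {"dx": 1.0, "dy": -0.18, "dz": 0, "rx": 0, "ry": 0, "rz": 0, "hand": 0},
    {"dx": 1.0, "dy": -0.18, "dz": 0, "rx": 0, "ry": 0, "rz": 0, "hand": 0},
    {"dx": 1.0, "dy": -0.18, "dz": 0, "rx": 0, "ry": 0, "rz": 0, "hand": 0},
    {"dx": 1.0, "dy": -0.18, "dz": 0, "rx": 0, "ry": 0, "rz": 0, "hand": 0},
    {"dx": 1.0, "dy": -0.18, "dz": 0, "rx": 0, "ry": 0, "rz": 0, "hand": 0}
  ]
}}

```text
time_s: 13.43
tool_pos: [511.3, -303.0, 108.6]
tool_rot: [0.254, 3.129, -0.003]
wrist_force: [-1.0, -0.3, 1.3]
finger_gap: 0.2
grip_force: 0.4
```

>>> {"api": "play_rows", "payload": {
  "increments": [
    {"dx": 1.0, "dy": -0.18, "dz": 0, "rx": 0, "ry": 0, "rz": 0, "hand": 0},
    {"dx": 1.0, "dy": -0.18, "dz": 0, "rx": 0, "ry": 0, "rz": 0, "hand": 0},
    {"dx": 0.6, "dy": -0.1, "dz": 0, "rx": 0, "ry": 0, "rz": 0, "hand": 0},
    {"dx": 0, "dy": 0, "dz": 0, "rx": 0, "ry": 0, "rz": 0, "hand": 0}
  ]
}}

```text
time_s: 13.77
tool_pos: [537.5, -307.6, 107.8]
tool_rot: [0.254, 3.129, -0.002]
wrist_force: [-0.2, 0.7, 0.1]
finger_gap: -0.2
grip_force: 0.0
```

```bash
cat > ball.py <<'E'
from h import *
from scipy.optimize import least_squares
for n in('scene','top'):
  c=cap(n); np.savez(f'pics/{n}B.npz',**c); w=cloud(c); img=c['img'].astype(int)
  m=(img.max(-1)<60)&(np.hypot(w[...,0]-525,w[...,1]+304)<85)&(w[...,2]>82)&(w[...,2]<125)
  q=w[m]; print(n,len(q),np.nanmedian(q,0).round() if len(q) else '',[np.round(b['bbox']).tolist()+[round(b['p'],2)] for b in manip.boxes_of('valve_tip',n)][:2])
  u,v=proj(c,[530,-304,90]).astype(int); cv2.imwrite(f'pics/b_{n}.png',cv2.resize(c['img'][v-50:v+50,u-60:u+60,::-1],(400,333),interpolation=cv2.INTER_CUBIC))
a=cv2.imread('pics/b_scene.png'); b=cv2.imread('pics/b_top.png'); cv2.imwrite('pics/ball.png',np.hstack([a,b]))
E
python3 ball.py
```

```text
scene 103 [ 561. -306.  109.] [[143.0, 175.0, 17.0, 19.0, 0.63]]
top 0  []
```

View pics/ball.png

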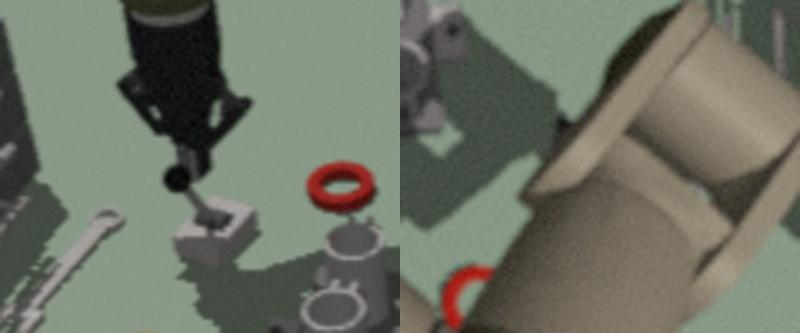

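The scene crop shows the ball (177,178) past vertical with the finger right behind it. I'll push gently on to the stop.

>>> {"api": "play_rows", "payload": {
  "increments": [
    {"dx": 0.5, "dy": -0.09, "dz": 0, "rx": 0, "ry": 0, "rz": 0, "hand": 0},
    {"dx": 0.4, "dy": -0.07, "dz": 0, "rx": 0, "ry": 0, "rz": 0, "hand": 0},
    {"dx": 0, "dy": 0, "dz": 0, "rx": 0, "ry": 0, "rz": 0, "hand": 0}
  ]
}}

```text
time_s: 14.22
tool_pos: [541.4, -308.4, 106.4]
tool_rot: [-0.255, -3.12, -0.004]
wrist_force: [-23.3, 3.6, 11.6]
finger_gap: 0.1
grip_force: 12.0
```

The 23 N resistance at x = 541 matches the predicted stop at 540.7. I'll retreat and verify.

>>> {"api": "play_rows", "payload": {
  "increments": [
    {"dx": -1.0, "dy": 0.18, "dz": 0, "rx": 0, "ry": 0, "rz": 0, "hand": 0},
    {"dx": -2.5, "dy": 0.44, "dz": 0, "rx": 0, "ry": 0, "rz": 0, "hand": 0},
    {"dx": -3, "dy": 0.5, "dz": 1, "rx": 0, "ry": 0, "rz": 0, "hand": 0},
    {"dx": -3, "dy": 0, "dz": 3, "rx": 0, "ry": 0, "rz": 0, "hand": 0},
    {"dx": -3, "dy": 0, "dz": 3.5, "rx": 0, "ry": 0, "rz": 0, "hand": 0},
    {"dx": -3, "dy": 0, "dz": 3, "rx": 0, "ry": 0, "rz": 0, "hand": 0},
    {"dx": 0, "dy": 0, "dz": 0, "rx": 0, "ry": 0, "rz": 0, "hand": 0},
    {"dx": 0, "dy": 0, "dz": 0, "rx": 0, "ry": 0, "rz": 0, "hand": 0}
  ]
}}

```text
time_s: 14.88
tool_pos: [393.8, -298.6, 208.8]
tool_rot: [0.258, 3.128, -0.004]
wrist_force: [0.7, -0.7, -0.2]
finger_gap: -0.2
grip_force: 0.0
```

```bash
python3 ball.py; python3 ck.py "{'A':(667,61,6),'B':(600,-41,6),'p4':(678,-31,6),'p2':(582,50,6),'p3':(692,-121,6),'p0':(609,-131,6)}"|cut -c1-60
```

```text
scene 47 [ 571. -310.  105.] [[145.0, 180.0, 13.0, 13.0, 0.41]]
top 42 [ 561. -309.  112.] []
[ 394.6 -297.7  205.9] -9.296217699811521
scene A [671.8  61.9  22.8] topz 104.8 yaw -5.8 16
scene B [600.4 -42.5  22.8] topz 104.7 yaw -5.7 19
scene p4 [681.4 -32.   22.7] topz 104.8 yaw 4.3 15
scene p2 [585.2  48.2  23. ] topz 104.7 yaw -7.0 11
scene p3 [ 694.3 -122.2   22.9] topz 104.5 yaw -2.8 17
scene p0 [ 610.8 -133.5   22.8] topz 104.4 yaw 0.1 15
top A [667.4  64.6  23.1] topz 106.6 yaw 9.1 47
top B [596.5 -39.7  23.1] topz 106.8 yaw 3.4 63
top p4 [676.7 -29.3  23.1] topz 106.3 yaw 13.2 46
top p2 [581.3  50.6  23.2] topz 106.5 yaw -0.8 47
top p3 [ 690.3 -119.3   23. ] topz 106.6 yaw 5.8 47
top p0 [ 606.6 -130.8   23.2] topz 106.4 yaw 4.8 51
```

View pics/ball.png

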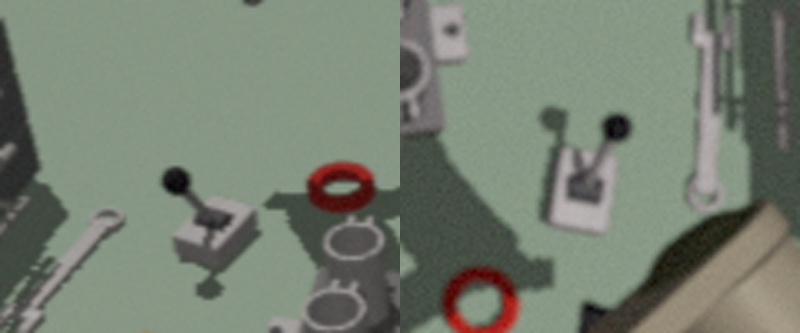

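```bash
python3 - <<'E'
from h import *
from scipy.optimize import least_squares
for n in('scene','top'):
  f=[]
  for s,g in(('0',(486,-298,105)),('B',(564,-311,102))):
    c=dict(np.load(f'pics/{n}{s}.npz')); w=cloud(c).reshape(-1,3)
    q=w[(np.linalg.norm(w-g,axis=1)<22)&(w[:,2]>92)]
    f.append(least_squares(lambda p:np.linalg.norm(q-p,axis=1)-13,g,loss='soft_l1',f_scale=1.5).x)
  d=np.linalg.norm(f[1]-f[0]); print(n,np.round(f,1).tolist(),'turn',2*np.arcsin(d/180),'start est',.498-np.arccos((f[0][2]-22)/90),'end est',.498+np.arccos((f[1][2]-22)/90))
E
```

```text
scene [[487.4, -300.2, 104.9], [562.8, -314.0, 100.2]] turn 0.8824724827832474 start est 0.09790045560898591 end est 1.0163481654371025
top [[486.3, -296.8, 105.2], [562.4, -311.0, 101.3]] turn 0.890904983159108 start est 0.10635004932941822 end est 0.9913461038472464
```

The lever is at about 0.99 rad, all six couplings are in place and the robot is clear, so I'm handing in.

```bash
python3 -c "
from workcell import manip
print(manip.job_done())"
```

```text
the job is handed in; nothing more can be done
None
```

I handed the job in with both grey spares standing fully down in pockets 5 and 1, lugs to the front, and the valve lever then pushed to its far stop (about 0.99 rad). The four couplings already in the tray measured within 1 mm of their start; I took no position measurements of the other bench items, and no verdict came back.

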